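Stop the board carrier at the red flip stop

TASK

Set the circuit board up at the soldering position: first flip the red stop flag fully down across the lane, then slide the black carrier with the green board along the lane until it rests against the red flag. Do not lift the carrier out of the lane, and leave the yellow flag standing up.

Things in the scene. Friction and masses are not known exactly. Their poses are not given: they have to be found in the camera images.
- lane: Fixed aluminium strip 480 mm long, 4 mm thick, with two rails (tops 14 mm above the bench, 106 mm apart). Origin on the bench under its centre; y along the lane, x across it, away from the robot. The carrier starts at the +y end and travels to -y. Red and yellow flip stops stand beside the +x rail, axes parallel to the lane's, 90 to 190 mm apart; either may be nearer the carrier.
- red_stop: Fixed steel bracket of the red flip stop: foot 44 x 34 mm, 43 mm high. Origin on the bench straight below the hinge axis, 75 mm to +x of the lane's centre line. The hinge axis runs along y (along the lane), 34 mm above the bench; -x points across the lane.
- red_flag (a joint): Red bar on the bracket: 105 mm from hinge to tip, 12 mm thick along the lane. 0 rad = down, level across the lane (top 40, lower edge 12 mm above bench); 1.57 upright; ends 0 and 2.1. Starts 1.62 to 1.98, leaning away from lane and robot, its back face 6 mm behind the hinge line. Stiff (0.05 N m), stays where left: push it over from behind, press it down. Down, it does not give along the lane.
- yellow_flag (a joint): Angle (rad) of the yellow flag on the other bracket, of the same build and values as the red one. It starts up (1.62 to 1.98); the carrier can pass beside it while it is up.
- carrier: Loose black tray with a green circuit board, about 0.35 kg, in the lane with 3 mm play each side: 100 mm across (x), 120 mm along (y), 24 mm high. At its trailing (+y) end a white upright push tab 60 mm wide, 12 mm thick, rising to 56 mm above the underside, flush with the end. Origin at the centre of the underside, axes as the lane's; the leading end is 60 mm to -y.
Not all that is in view belongs to the job. Leave any pink look-alike of the red_stop alone. What is shaped like the carrier but orange is not meant.

How it is judged:
On the way, in this order (a step that is already met when the one before it is completed fails the run):
1. the red flag is fully down across the lane (value of joint red_flag below 0.12 rad), for 0.2 s.
2. the carrier has been slid against the red flag, which is still down (value of joint red_flag below 0.12 rad and y of carrier in the frame of red_stop between 0.056 and 0.076 m), for 0.2 s.
At the end, for the whole second after the job is handed in: The red flag is down (within 0.12 rad of its end), the carrier lies flat and still in the lane with its leading end within 10 mm of the red flag, on the side it came from, and the yellow flag is still up (above 1.2 rad) (all of step 2 and value of joint yellow_flag above 1.2 rad and x of carrier in the frame of red_stop between -0.087 and -0.063 m and z of carrier in the frame of red_stop below 0.012 m and angle between carrier's own z axis and vertical below 0.17 rad and linear speed of carrier below 0.02 m/s); the robot touches nothing.
It fails at once if the yellow flag is tipped towards the lane (below 1.2 rad) (value of joint yellow_flag below 1.2 rad).
It fails at once if the carrier is lifted out of the lane (30 mm above the bench) (z of carrier in the frame of red_stop above 0.03 m).
It also fails if it takes over 51 s, if anything falls off the work surface, if the arm or the gripper's body presses on something with over 40 N, if the wrist force passes 120 N, or if a joint passes its speed limit or range.

ROBOT

A 7-joint arm with a two-finger parallel gripper is mounted at the origin on the work surface. World frame = base frame: x ahead of the robot, y to its left, z up, the work surface at z = 0. Lengths are in m, angles in rad, forces in N, time in s.
With the tool pointing down it reaches from about 0.425 to 0.875 m from the base axis. Payload 8.4 kg.
Tool frame: the origin (TCP) lies between the finger pads; the fingertips stand env.finger_overhang ahead of it and the grasp point (between the pads) is the TCP (env.finger_overhang is the distance from the TCP to the fingertips, in m); z points along the fingers, y is the line along which they close (so a half turn about z gives the same grasp; the last joint's range is limited). The gripper opens to 87 mm and grips with 3 to 60 N. Pads are 19 mm wide; open, the fingers measure 117 mm over their backs; the gripper's body (75 mm by 190 mm) begins 51 mm behind the grasp point.
Start: joints at [1.187, 0.333, 0.04, 1.465, -0.013, 1.343, -0.059], TCP at [0.183, -0.624, 0.242] pointing down, gripper open.
Joint ranges: [-2.58, 2.58], [-0.38, 2.09], [-1.3, 1.39], [0.25, 2.4], [-1.5, 4.64], [0.08, 2.09], [-2.65, 2.65]. Speed limits (rad/s): [2.22, 2.22, 2.79, 2.79, 3.14, 3.14, 3.14].

INTERFACE

Orientations are given as [roll, pitch, yaw] about the fixed x, y, z axes, in that order (R = Rz(yaw) Ry(pitch) Rx(roll)).
In Python, from workcell import env gives the robot as it stands. The module is installed in compiled form; this text tells all that it offers.
- The arm moves only by the shell command python3 -m handwheel 'ROWS' [FORCE]. ROWS is a JSON object whose one key "moves" holds a list that holds one entry, the list of rows, each a list of 7 numbers: the turn, a rotation vector about the tool's x, y, z in rad, then the shift along the tool's x, y, z in m, then the finger opening in m, from 0 to 0.087. In form: {"moves": [[[rx, ry, rz, dx, dy, dz, claw], ...]]}. A call has 1 to 8 rows; each row is the pose to reach, as a shift and turn from the pose commanded when the call began, along the tool's axes at that moment; what a row does not reach only later rows make up. A row lasts 1/10 s, in which the tool goes at most 50 mm and 8.59 degrees, less where a joint would pass 70% of its speed; a pose out of reach is approached as far as the arm can. A call with a gripper value outside its range is refused whole. The fingers move at their own pace and stop on an object; FORCE is the grip in N (left out, the last holds). Time passes only in rows, so rows that repeat a pose let the fingers close. It gives the time, the measured TCP pose, the force, the opening and the grip force at its end, in the units of the state.
- env.observe(): the state, without advancing time (a new reading comes with each control period).
- env.get_image(name): name is "scene" or "top"; returns a dict with "frame" (480x640x3 uint8, red, green, blue), "z_map" (480x640 float32, m along the optical axis (not along the pixel's ray), 0 where there is no reading), "camera_matrix" (3x3 intrinsics, pixels), "R" (3x3) and "t" (3): a world point X has camera coordinates R X + t. Camera axes: x right, y down, z forward; pixel columns grow to the right and rows downward; lengths in m; the calibration is good to about 2 mm. A picture is of the moment at which its call begins.
- env.finish_job(): hands the job in; it is judged then, once.
The state is a dict: "t": time; "joints": joint angles; "qvel": joint speeds; "effort": joint torques, N m; "eef_pos": TCP position; "eef_rot": TCP orientation; "ft_force": force on the tool from outside, world axes, zero at the start; "ft_torque": the same for the moment, N m; "gripper_width": finger opening in m; "grasp_force": force on a finger pad.
Only numpy, scipy, OpenCV 4.12 (cv2) and the standard library are available. Lean on these libraries where they do the work, as an engineer would, in place of code of your own. Each camera call takes 0.05 s, during which the arm holds its last target. There are 200 camera calls.

## Working session

There is one attempt and no reset: what is moved stays moved. The work goes in short steps, Python scripts to look and compute and a shell command to move; the robot and the scene stay as the last step left them, time stands still between calls to the robot, and variables do not carry over. Pictures are saved under pics/ and viewed, at most 10 in all, crops included, and the job is handed in when it is done.

```bash
mkdir -p pics; cat > h.py <<'E'
import numpy as np, cv2
from workcell import env
def grab(n):
    d=env.get_image(n); return d
def cloud(d):
    z=d["z_map"]; K=d["camera_matrix"]; v,u=np.indices(z.shape)
    c=np.stack([(u-K[0,2])/K[0,0]*z,(v-K[1,2])/K[1,1]*z,z],-1)
    P=(c-d["t"])@d["R"]; P[z==0]=np.nan
    return P
E
python3 - <<'E'
from h import *
for n in("scene","top"):
    d=grab(n); cv2.imwrite(f"pics/{n}0.png",d["frame"][:,:,::-1]); np.savez(f"{n}0.npz",**d)
    print(n,d["camera_matrix"].tolist(),(-d["R"].T@d["t"]).round(3),d["R"].round(2).tolist())
s=env.observe();print({k:np.round(v,3) for k,v in s.items()},env.finger_overhang)
E
```

```text
scene [[581.2378822773983, 0.0, 321.07792890274465], [0.0, 581.2378822773983, 228.15234955525324], [0.0, 0.0, 1.0]] [ 1.102 -0.413  0.629] [[0.65, 0.76, -0.0], [0.46, -0.39, -0.8], [-0.61, 0.51, -0.61]]
top [[444.0170526344126, 0.0, 318.96902477543495], [0.0, 444.0170526344126, 233.8753817679769], [0.0, 0.0, 1.0]] [0.451 0.106 1.01 ] [[0.02, -1.0, 0.02], [-1.0, -0.02, -0.08], [0.08, -0.02, -1.0]]
{'t': np.float64(0.1), 'joints': array([ 1.187,  0.334,  0.04 ,  1.466, -0.013,  1.343, -0.059]), 'qvel': array([ 0.001, -0.   ,  0.002, -0.003, -0.001, -0.001, -0.   ]), 'effort': array([ 5.000e-03, -6.578e+01,  1.341e+00, -4.047e+01, -6.000e-02,
        4.100e-02,  0.000e+00]), 'eef_pos': array([ 0.182, -0.623,  0.241]), 'eef_rot': array([-3.14 ,  0.   ,  0.285]), 'ft_force': array([0.602, 0.695, 0.025]), 'ft_torque': array([-0.044, -0.009,  0.022]), 'grasp_force': np.float64(0.0), 'gripper_width': np.float64(0.087)} 0.019
```

View pics/scene0.png

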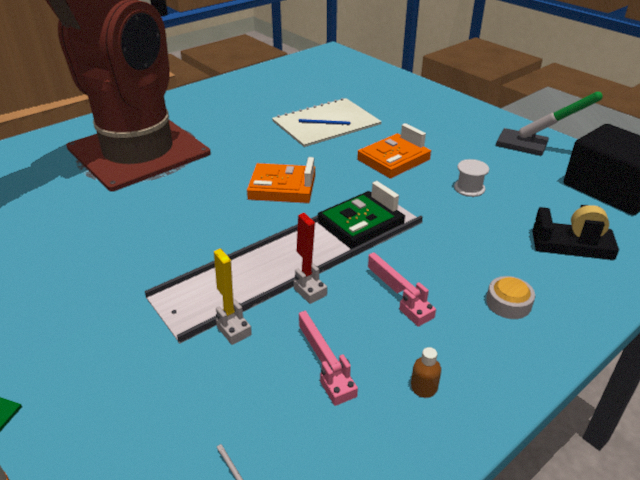

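View pics/top0.png

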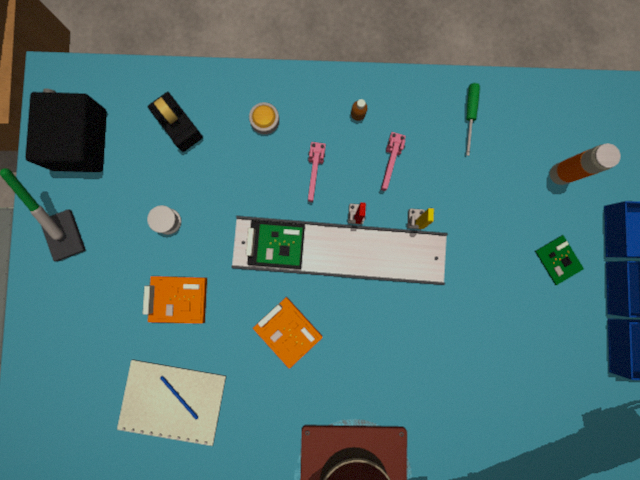

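Scene: the red flag is at (306,245) and yellow at (225,285). The carrier is in the lane at (362,215). Top: red (361,212), yellow (425,217), carrier (278,246).
Candidates for the red flag are the red bar at scene (306,245), the pink look-alikes at (400,285) and (328,355), and yellow at (225,285); I choose the red bar. Candidates for the carrier are the black tray at top (278,246) and the orange trays at top (178,300) and (288,332); I choose the black one, which is in the lane.

```bash
cat > meas.py <<'E'
from h import *
import sys
def comp(m):
    n,l,s,c=cv2.connectedComponentsWithStats(m.astype(np.uint8)); i=1+s[1:,4].argmax(); return l==i
def masks(d):
    h=cv2.cvtColor(d["frame"],cv2.COLOR_RGB2HSV).astype(int); H,S,V=h[...,0],h[...,1],h[...,2]
    return dict(red=((H<5)|(H>175))&(S>190)&(V>90), yellow=(H>22)&(H<34)&(S>170)&(V>110))
if __name__=="__main__":
    for n in("scene","top"):
        d=dict(np.load(f"{n}0.npz")); P=cloud(d); m=masks(d)
        for k in m:
            mm=m[k].copy()
            if n=="scene": mm[:200]=0; mm[340:]=0; mm[:,:180]=0; mm[:,340:]=0
            else: mm[:190]=0; mm[235:]=0; mm[:,:340]=0; mm[:,440:]=0
            c=comp(mm); q=P[c]; q=q[~np.isnan(q[:,0])]
            print(n,k,c.sum(),"min",np.percentile(q,2,0).round(3),"max",np.percentile(q,98,0).round(3))
            o=np.argsort(q[:,2]); print("  low",q[o[:25]].mean(0).round(3),"high",q[o[-25:]].mean(0).round(3))
    d=dict(np.load("top0.npz")); P=cloud(d)
    # lane: strip pixels height 2-8mm pale
    h=cv2.cvtColor(d["frame"],cv2.COLOR_RGB2HSV); 
    m=(h[...,1]<60)&(h[...,2]>120); m[:205]=0;m[290:]=0;m[:,:225]=0;m[:,455:]=0
    # cast on plane z=.004
    K=d["camera_matrix"]
    def ray(uv,z):
        uv=np.asarray(uv,float); r=np.c_[(uv-K[[0,1],[2,2]])/K[0,0],np.ones(len(uv))]@d["R"]; C=-d["R"].T@d["t"]
        return C+r*((z-C[2])/r[:,2])[:,None]
    m=m.astype(np.uint8); m[:,:310]=0; c=comp(m); v,u=np.nonzero(c); w=ray(np.c_[u,v],.004)
    r=cv2.minAreaRect(w[:,:2].astype(np.float32)*1000); print("strip right part",r, cv2.boxPoints(r).round(0).tolist())
    print("strip z",np.nanmedian(P[c],0).round(3))
    s=(slice(205,290),slice(225,320)); q=P[s].reshape(-1,3); hh=h[s].reshape(-1,3)
    for nm,mk in(("tab",(q[:,2]>.048)&(q[:,2]<.075)&(hh[:,1]<80)),("green",(hh[:,0]>45)&(hh[:,0]<80)&(hh[:,1]>120)),("black tray",(hh[:,2]<60)&(q[:,2]>.02)&(q[:,2]<.04))):
        p=q[mk]; r=cv2.minAreaRect(p[:,:2].astype(np.float32)*1000); print(nm,mk.sum(),p.mean(0).round(3),r,"z",np.percentile(p[:,2],[5,50,95]).round(3))
    f=d["frame"][185:300,220:460,::-1]; cv2.imwrite("pics/crop1.png",cv2.resize(f,None,fx=3.3,fy=3.3,interpolation=cv2.INTER_CUBIC))
E
python3 meas.py
```

```text
scene red 107 min [ 0.566 -0.004  0.134] max [0.591 0.006 0.141]
  low [ 0.583 -0.     0.136] high [0.573 0.001 0.14 ]
scene yellow 681 min [ 0.556 -0.141  0.037] max [ 0.583 -0.13   0.14 ]
  low [ 0.566 -0.132  0.035] high [ 0.565 -0.135  0.14 ]
top red 72 min [0.563 0.    0.135] max [0.587 0.01  0.143]
  low [0.577 0.004 0.137] high [0.571 0.005 0.141]
top yellow 70 min [ 0.555 -0.176  0.001] max [ 0.594 -0.127  0.143]
  low [ 0.575 -0.139  0.116] high [ 0.564 -0.13   0.141]
strip right part ((494.47235107421875, -46.63890075683594), (312.70513916015625, 106.82266998291016), 86.73790740966797) [[432.0, -200.0], [539.0, -206.0], [557.0, 106.0], [450.0, 112.0]]
strip z [ 0.494 -0.047  0.004]
tab 173 [0.512 0.236 0.059] ((511.8946228027344, 236.20248413085938), (12.163829803466797, 59.96967697143555), 86.75635528564453) z [0.053 0.06  0.063]
green 1364 [nan nan nan] ((507.68585205078125, 173.66952514648438), (95.8333511352539, 86.37285614013672), 86.53657531738281) z [nan nan nan]
black tray 691 [0.509 0.188 0.029] ((508.8658447265625, 181.14016723632812), (117.27507019042969, 100.111328125), 86.7369384765625) z [0.025 0.028 0.034]
```

View pics/crop1.png

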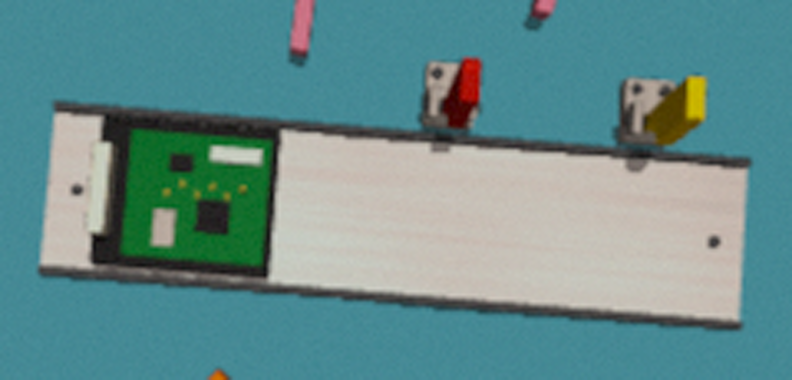

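The crop (3.3x, origin (220,185)) confirms the red flag at (465,95), standing up beside the +x rail. The black carrier with the white tab is at (190,190), and the yellow flag is beyond at (690,110). The sizes agree with the task: tab 60x12 at z 0.06, strip 106.8 mm wide, flag tops at 0.14, and the flags about 137 mm apart. Lane yaw is about -0.057.

```bash
cat > go.py <<'E'
# delta in tool axes to lane target (mm): x across, y along rel. red stop, z TCP
from h import *
import sys
from scipy.spatial.transform import Rotation as Ro
ex=np.array([.9983,-.0576]);ey=np.array([.0576,.9983]);o=np.array([.4975,.0069]) # lane centreline at red stop y
s=env.observe();R=Ro.from_euler('xyz',s["eef_rot"]); p=s["eef_pos"]
L=[(p[:2]-o)@ex,(p[:2]-o)@ey,p[2]]
print("t",s["t"].round(2),"lane pos",np.round(L,4),"rot",np.round(s["eef_rot"],3),"F",s["ft_force"].round(1))
if len(sys.argv)>1:
    a=np.array(sys.argv[1:4],float)/1000
    T=np.r_[o+a[0]*ex+a[1]*ey,a[2]]
    Rt=Ro.from_euler('xyz',[np.pi,0,-.0576])
    print("turn",(R.inv()*Rt).as_rotvec().round(3),"shift",R.inv().apply(T-p).round(4))
E
python3 go.py 125 0 200
python3 -m handwheel '{"moves": [[[0,0,0.342,0.597,-0.474,0.041,0],[0,0,0.342,0.597,-0.474,0.041,0],[0,0,0.342,0.597,-0.474,0.041,0],[0,0,0.342,0.597,-0.474,0.041,0],[0,0,0.342,0.597,-0.474,0.041,0],[0,0,0.342,0.597,-0.474,0.041,0],[0,0,0.342,0.597,-0.474,0.041,0],[0,0,0.342,0.597,-0.474,0.041,0]]]}'
python3 go.py 125 0 200
```

```text
t: 0.9
eef_pos: [0.413, -0.2966, 0.22]
eef_rot: [3.142, 0.0, -0.057]
ft_force: [1.1, -0.9, -0.1]
gripper_width: 0.0312
grasp_force: 0.0Traceback (most recent call last):
  File "go.py", line 8, in <module>
    print("t",s["t"].round(2),"lane pos",np.round(L,4),"rot",np.round(s["eef_rot"],3),"F",s["ft_force"].round(1))
              ^^^^^^^^^^^^
AttributeError: 'float' object has no attribute 'round'
Traceback (most recent call last):
  File "go.py", line 8, in <module>
    print("t",s["t"].round(2),"lane pos",np.round(L,4),"rot",np.round(s["eef_rot"],3),"F",s["ft_force"].round(1))
              ^^^^^^^^^^^^
AttributeError: 'float' object has no attribute 'round'
```

```bash
sed -i 's/s\["t"\].round(2)/round(float(s["t"]),2)/' go.py; python3 go.py 125 0 200
```

```text
t 0.9 lane pos [-0.0669 -0.3079  0.22  ] rot [ 3.142  0.    -0.057] F [ 1.1 -0.9 -0.1]
turn [0. 0. 0.] shift [ 0.1919 -0.3078  0.0199]
```

```bash
python3 -m handwheel '{"moves": [[[0,0,0,0.19,-0.305,0.02,0],[0,0,0,0.19,-0.305,0.02,0],[0,0,0,0.19,-0.305,0.02,0],[0,0,0,0.19,-0.305,0.02,0],[0,0,0,0.19,-0.305,0.02,0],[0,0,0,0.19,-0.305,0.02,0],[0,0,0,0.19,-0.305,0.02,0],[0,0,0,0.19,-0.305,0.02,0]]]}'
python3 -m handwheel '{"moves": [[[0,0,0,0,0,0,0],[0,0,0,0,0,0,0],[0,0,0,0,0,0,0]]]}' >/dev/null
python3 go.py 125 0 118
```

```text
t: 1.7
eef_pos: [0.6209, 0.0022, 0.1992]
eef_rot: [-3.138, 0.001, -0.05]
ft_force: [-0.2, 0.4, 0.1]
gripper_width: 0.0007
grasp_force: 0.0
t 2.0 lane pos [ 0.1221 -0.0071  0.2002] rot [ 3.14  0.   -0.06] F [ 1.6 -0.5 -0.1]
turn [ 0.001  0.    -0.002] shift [ 0.0029 -0.0072  0.0822]
```

```bash
python3 -m handwheel '{"moves": [[[0,0,0,0.003,-0.007,0.04,0],[0,0,0,0.003,-0.007,0.082,0],[0,0,0,0.003,-0.007,0.082,0],[0,0,0,0.003,-0.007,0.082,0]]]}' >/dev/null
python3 go.py 30 0 118; python3 - <<'E'
from h import *
f=grab("scene")["frame"][180:340,180:420,::-1]; cv2.imwrite("pics/pre.png",cv2.resize(f,None,fx=2.5,fy=2.5))
E
```

```text
t 2.4 lane pos [0.1252 0.0008 0.1189] rot [ 3.141e+00  1.000e-03 -5.900e-02] F [0.9 0.  0.6]
turn [ 0.001  0.001 -0.001] shift [-0.0952  0.0009  0.0009]
```

View pics/pre.png

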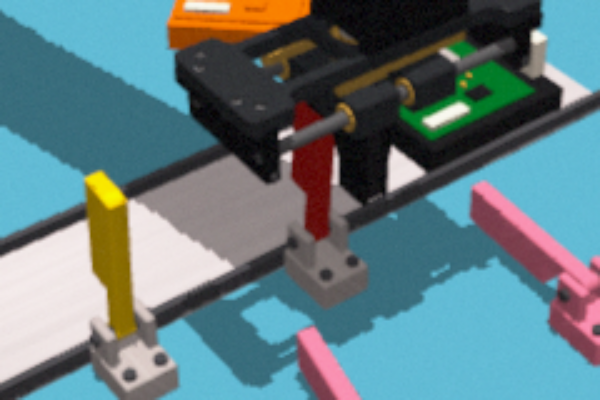

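The picture shows the closed fingers at crop (370,170). They are on the +x side of the red flag (312,165) and level with it along the lane. Yellow is clear at (108,240).

```bash
python3 -m handwheel '{"moves": [[[0,0,0,-0.03,0,0,0],[0,0,0,-0.045,0,0,0],[0,0,0,-0.06,0,0,0],[0,0,0,-0.075,0,0,0],[0,0,0,-0.095,0,0,0],[0,0,0,-0.095,0,0,0]]]}'
python3 go.py -5 0 63; python3 - <<'E'
from h import *
from meas import *
d=grab("scene");f=d["frame"][180:340,180:420,::-1]; cv2.imwrite("pics/push.png",cv2.resize(f,None,fx=2.5,fy=2.5))
E
```

```text
t: 3.05
eef_pos: [0.5278, 0.0072, 0.1209]
eef_rot: [3.141, -0.003, -0.057]
ft_force: [0.9, 0.2, 0.8]
gripper_width: 0.0008
grasp_force: 0.0
t 3.05 lane pos [0.0302 0.002  0.1209] rot [ 3.141e+00 -3.000e-03 -5.700e-02] F [0.9 0.2 0.8]
turn [ 0.001 -0.003  0.   ] shift [-0.0354  0.0019  0.0578]
```

View pics/push.png

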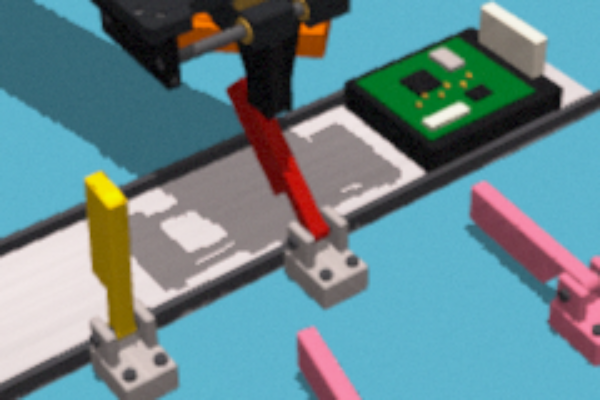

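The red flag is leaning over the lane, from (235,90) to (320,235), with the fingers at (265,95) on its back. Yellow is still up. Next I press the flag down.

```bash
python3 -m handwheel '{"moves": [[[0,0,0,-0.015,0.002,0.012,0],[0,0,0,-0.028,0.002,0.028,0],[0,0,0,-0.033,0.002,0.042,0],[0,0,0,-0.035,0.002,0.05,0],[0,0,0,-0.035,0.002,0.055,0],[0,0,0,-0.035,0.002,0.059,0],[0,0,0,-0.035,0.002,0.059,0]]]}'
python3 go.py -5 0 60
```

```text
t: 3.8
eef_pos: [0.4941, 0.0074, 0.0596]
eef_rot: [-3.141, -0.001, -0.057]
ft_force: [0.9, 0.4, -0.3]
gripper_width: 0.0005
grasp_force: 0.0
t 3.8 lane pos [-0.0034  0.0003  0.0596] rot [-3.141e+00 -1.000e-03 -5.700e-02] F [ 0.9  0.4 -0.3]
turn [-0.    -0.001  0.   ] shift [-0.0016  0.0003 -0.0004]
```

```bash
python3 -m handwheel '{"moves": [[[0,0,0,0,0,-0.04,0],[0,0,0,0,0,-0.08,0],[0,0,0,0.003,-0.05,-0.08,0],[0,0,0,0.003,-0.1,-0.08,0],[0,0,0,0.003,-0.15,-0.08,0],[0,0,0,0.003,-0.2,-0.08,0],[0,0,0,0.003,-0.25,-0.08,0],[0,0,0,0.003,-0.28,-0.08,0]]]}' >/dev/null
python3 -m handwheel '{"moves": [[[0,0,0,0,0,0,0],[0,0,0,0,0,0,0],[0,0,0,0,0,0,0]]]}' >/dev/null
python3 go.py 0 280 50; python3 - <<'E'
from h import *
from meas import *
d=grab("scene");f=d["frame"][150:340,160:460,::-1]; cv2.imwrite("pics/down.png",cv2.resize(f,None,fx=2.5,fy=2.5))
P=cloud(d);h=masks(d)["red"];h[:200]=0;h[340:]=0;h[:,:180]=0;h[:,360:]=0;q=P[h];q=q[~np.isnan(q[:,0])]
o=np.array([.4975,.0069]);print("red lane y,z",np.percentile((q[:,:2]-o)@[.0576,.9983],[3,50,97]).round(4),np.percentile(q[:,2],[3,50,97]).round(3))
d=grab("top");q=cloud(d)[185:310,190:320].reshape(-1,3);hh=cv2.cvtColor(d["frame"],cv2.COLOR_RGB2HSV)[185:310,190:320].reshape(-1,3)
h=(hh[:,0]>50)&(hh[:,0]<80)&(hh[:,1]>120);print("green",h.sum(),np.nanmedian(q[h],0).round(3))
E
```

```text
t 4.9 lane pos [-0.001   0.2789  0.1392] rot [ 3.141 -0.    -0.059] F [0.  0.1 0.1]
turn [ 0.001 -0.    -0.001] shift [ 0.001  -0.0012  0.0892]
red lane y,z [-0.0066 -0.003   0.0041] [0.023 0.038 0.041]
green 1194 [0.508 0.17  0.03 ]
```

View pics/down.png

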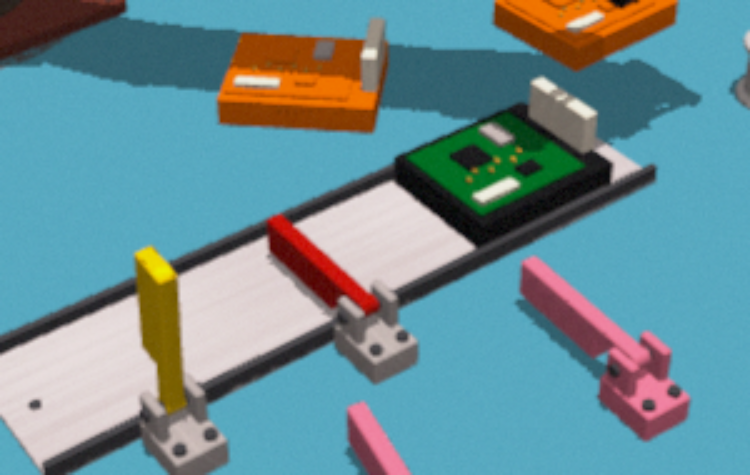

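The red flag is level across the lane, from (280,235) to (375,305), with its top at z 0.04 and lane y about 0. Yellow is up at (158,320), and the carrier has not moved (505,170). Now I descend behind the tab.

```bash
python3 -m handwheel '{"moves": [[[0,0,0,0.001,-0.001,0.045,0],[0,0,0,0.001,-0.001,0.089,0],[0,0,0,0.001,-0.001,0.089,0],[0,0,0,0.001,-0.001,0.089,0]]]}'
python3 -m handwheel '{"moves": [[[0,0,0,0,0.012,0,0],[0,0,0,0,0.022,0,0],[0,0,0,0,0.032,0,0],[0,0,0,0,0.044,0,0],[0,0,0,0,0.056,0,0],[0,0,0,0,0.068,0,0],[0,0,0,0,0.08,0,0],[0,0,0,0,0.08,0,0]]]}'
cat > car.py <<'E'
from h import *
d=grab("top");q=cloud(d)[205:310,190:400].reshape(-1,3);hh=cv2.cvtColor(d["frame"],cv2.COLOR_RGB2HSV)[205:310,190:400].reshape(-1,3)
o=np.array([.4975,.0069]);L=np.c_[(q[:,:2]-o)@[.9983,-.0576],(q[:,:2]-o)@[.0576,.9983],q[:,2]]
h=(abs(L[:,0])<.06)&(L[:,2]>.021)&(L[:,2]<.034)&(L[:,1]>.015);print("tray lane y",np.percentile(L[h,1],[1,99]).round(4))
E
python3 car.py; python3 go.py 0 150 50
```

```text
t: 5.4
eef_pos: [0.5131, 0.287, 0.0507]
eef_rot: [3.141, 0.001, -0.058]
ft_force: [0.1, -0.1, 0.4]
gripper_width: 0.0003
grasp_force: 0.0
t: 6.2
eef_pos: [0.5092, 0.2063, 0.051]
eef_rot: [-3.141, -0.002, -0.059]
ft_force: [-0.4, 0.1, 0.2]
gripper_width: 0.0004
grasp_force: 0.1
tray lane y [0.07  0.165]
t 6.25 lane pos [-0.0002  0.1999  0.0506] rot [ 3.141e+00 -1.000e-03 -5.900e-02] F [0.8 0.2 0.2]
turn [ 0.    -0.001 -0.001] shift [0.0002 0.0499 0.0006]
```

```bash
python3 -m handwheel '{"moves": [[[0,0,0,0,0.01,0,0],[0,0,0,0,0.02,0,0],[0,0,0,0,0.03,0,0],[0,0,0,0,0.038,0,0],[0,0,0,0,0.045,0,0],[0,0,0,0,0.05,0,0],[0,0,0,0,0.05,0,0]]]}'
python3 car.py
python3 -m handwheel '{"moves": [[[0,0,0,0,0.002,0,0],[0,0,0,0,0.004,0,0],[0,0,0,0,0.006,0,0],[0,0,0,0,0.006,0,0]]]}'
python3 go.py 0 140 50; python3 car.py
```

```text
t: 6.95
eef_pos: [0.5057, 0.1568, 0.0502]
eef_rot: [3.141, 0.0, -0.058]
ft_force: [1.2, 2.1, 1.7]
gripper_width: 0.0005
grasp_force: 1.0
tray lane y [0.0202 0.0892]
t: 7.4
eef_pos: [0.5051, 0.1515, 0.05]
eef_rot: [3.141, 0.001, -0.057]
ft_force: [0.4, 2.6, 1.9]
gripper_width: 0.0005
grasp_force: 1.3
t 7.4 lane pos [-0.0007  0.1448  0.05  ] rot [ 3.141e+00  1.000e-03 -5.700e-02] F [0.4 2.6 1.9]
turn [0.    0.001 0.   ] shift [ 0.0007  0.0048 -0.    ]
tray lane y [0.0155 0.0817]
```

```bash
python3 -m handwheel '{"moves": [[[0,0,0,0,0.001,0,0],[0,0,0,0,0.002,0,0],[0,0,0,0,0.003,0,0],[0,0,0,0,0.003,0,0]]]}'|grep -E "pos|force"
python3 -m handwheel '{"moves": [[[0,0,0,0,0.001,0,0],[0,0,0,0,0.002,0,0],[0,0,0,0,0.003,0,0],[0,0,0,0,0.003,0,0]]]}'|grep -E "pos|force"
python3 - <<'E'
from h import *
f=grab("scene")["frame"][150:340,160:460,::-1]; cv2.imwrite("pics/p2.png",cv2.resize(f,None,fx=2.6,fy=2.6))
E
```

```text
eef_pos: [0.505, 0.1486, 0.05]
ft_force: [0.1, 2.3, 1.3]
grasp_force: 1.0
eef_pos: [0.5049, 0.1456, 0.0501]
ft_force: [0.2, 2.1, 0.1]
grasp_force: 0.8
```

View pics/p2.png

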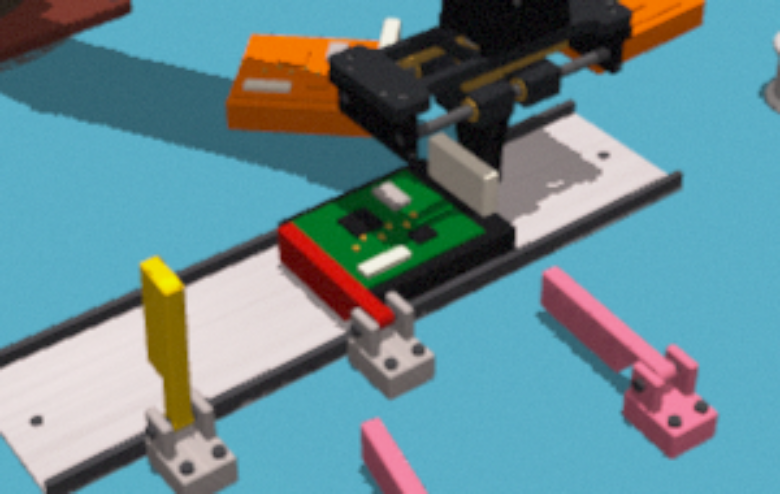

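The carrier's leading end sits right at the red flag (330,270), with the fingers behind the tab at (480,160). Force is still sliding friction only (2 N), so I creep on until it rises.

```bash
python3 -m handwheel '{"moves": [[[0,0,0,0,0.001,0,0],[0,0,0,0,0.002,0,0],[0,0,0,0,0.002,0,0]]]}'|grep -E "pos|force"
python3 -m handwheel '{"moves": [[[0,0,0,0,0.001,0,0],[0,0,0,0,0.002,0,0],[0,0,0,0,0.002,0,0]]]}'|grep -E "pos|force"
```

```text
eef_pos: [0.5053, 0.145, 0.0506]
ft_force: [1.6, 5.6, 0.3]
grasp_force: 2.9
eef_pos: [0.5056, 0.1446, 0.051]
ft_force: [2.2, 11.0, 1.3]
grasp_force: 5.2
```

Contact: the force rises to 11 N while the tool has stopped. I back off along the lane, then lift.

```bash
python3 -m handwheel '{"moves": [[[0,0,0,0,-0.004,0,0],[0,0,0,0,-0.015,0,0],[0,0,0,0,-0.04,0,0],[0,0,0,0,-0.04,0,0],[0,0,0,0,-0.04,-0.05,0],[0,0,0,0,-0.06,-0.1,0],[0,0,0,0,-0.1,-0.14,0],[0,0,0,0,-0.1,-0.14,0]]]}'
python3 -m handwheel '{"moves": [[[0,0,0,0,0,0,0],[0,0,0,0,0,0,0],[0,0,0,0,0,0,0]]]}' >/dev/null
python3 - <<'E'
from h import *
f=grab("scene")["frame"][150:340,160:460,::-1]; cv2.imwrite("pics/end.png",cv2.resize(f,None,fx=2.6,fy=2.6))
d=grab("top");q=cloud(d)[205:310,190:400].reshape(-1,3);S=cv2.cvtColor(d["frame"],cv2.COLOR_RGB2HSV)[205:310,190:400].reshape(-1,3)[:,1]
o=np.array([.4975,.0069]);L=np.c_[(q[:,:2]-o)@[.9983,-.0576],(q[:,:2]-o)@[.0576,.9983],q[:,2]]
h=(abs(L[:,0])<.04)&(L[:,2]>.048)&(L[:,2]<.07)&(S<80)&(L[:,1]<.15);print("tab",h.sum(),L[h].mean(0).round(4),"-> carrier y",(L[h,1].mean()-.054).round(4))
E
```

```text
t: 9.7
eef_pos: [0.5115, 0.2464, 0.1951]
eef_rot: [-3.137, -0.006, -0.054]
ft_force: [0.2, 0.4, 0.7]
gripper_width: 0.0009
grasp_force: 0.0
tab 159 [0.0018 0.1223 0.0596] -> carrier y 0.0683
```

View pics/end.png

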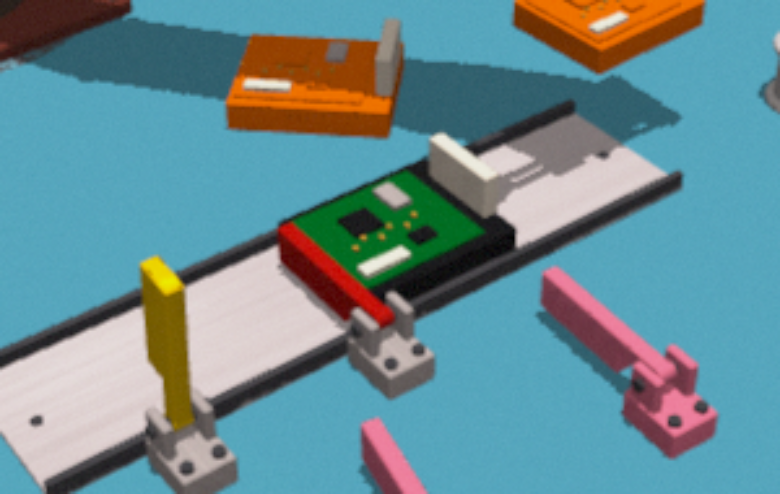

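The carrier lies flat against the lowered red flag at (330,270), and yellow is up at (165,340). The measured carrier y is 0.068 from the red stop, expected 0.066, and the robot is clear.

```bash
python3 -c "
from workcell import env
print(env.finish_job())"
```

```text
the job is handed in; nothing more can be done
None
```

The job is handed in, with no verdict returned: the red flag is down, the carrier rests flat against it (measured y about 0.068 m from the red stop), the yellow flag still stands, and the arm is clear.

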